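# Load the titrator's sampler tray in reverse order

## Robot

A 6-joint arm with a two-finger parallel gripper is mounted at the origin on the work surface. World frame = base frame: x ahead of the robot, y to its left, z up, the work surface at z = 0. Lengths are in mm, angles in rad, forces in N, time in s.
With the tool pointing down it reaches from about 325 to 775 mm from the base axis. Payload 5.5 kg.
Tool frame: the origin (TCP) lies at the very end of the fingers, on their centre line; the grasp point (between the pads) lies 19 mm behind it; z points along the fingers, y is the line along which they close (so a half turn about z gives the same grasp; the last joint's range is limited). The gripper opens to 85 mm and grips with 20 to 120 N. Pads are 22 mm wide; open, the fingers measure 114 mm over their backs; the gripper's body (76 mm by 85 mm) begins 54 mm behind the grasp point. The pads swing forward as they close: fully open they stand 13 mm farther back than shut.
Start: joints at [1.123, 0.091, 1.231, -0, 1.82, -0.057], TCP at [228.562, 554.775, 231.275] pointing down, gripper open.
Joint ranges: [-2.87, 2.87], [-0.86, 2.18], [0.17, 2.46], [-1.51, 4.65], [0.06, 2.69], [-2.65, 2.65]. Speed limits (rad/s): [2.57, 2.57, 3.01, 3.14, 3.14, 3.14].

## Interface

Orientations are given as a unit quaternion [x, y, z, w].
In Python, from plant import readout, optics, job gives the robot as it stands.
- The arm moves only by the tool step_arm, never from a script. Its argument "motion" is a list of rows, each a list of 5 numbers: the shift along the world's x, y, z in m, then the turn about the world's z in rad, then the closure, from 0 (fully open) to 1 (shut). A call has exactly 8 rows; each row is the pose to reach, as a shift and turn from the pose commanded when the call began; what a row does not reach only later rows make up. A row lasts 1/8 s, in which the tool goes at most 62.5 mm and 10.7 degrees, less where a joint would pass 70% of its speed; a pose out of reach is approached as far as the arm can. A call with a gripper value outside its range is refused whole. The fingers move at their own pace and stop on an object; the grip force is fixed at half the most. Time passes only in rows, so rows that repeat a pose let the fingers close, or fill a call up. It gives the time, the measured TCP pose, the force, the opening and the grip force at its end, in the units of the state.
- readout.get_obs(): the state, without advancing time (a new reading comes with each control period).
- optics.read_camera(name): name is "scene" or "top" or "wrist"; returns a dict with "color" (400x640x3 uint8, red, green, blue), "range_z" (400x640 float32, mm along the optical axis (not along the pixel's ray), 0 where there is no reading), "mtx" (3x3 intrinsics, pixels), "k1" (the pictures are not rectified: a ray, as slopes to the right and down, at radius r is drawn at 1 + k1 r^2 times it, then the intrinsics apply), "world_from_camera" (4x4, takes a point from camera to world coordinates). Camera axes: x right, y down, z forward; pixel columns grow to the right and rows downward; lengths in mm; the calibration is good to about 2 mm. A picture is of the moment at which its call begins.
- job.close_job(): hands the job in; it is judged then, once.
The state is a dict: "time_s": time; "joints": joint angles; "joint_vel": joint speeds; "joint_efforts": joint torques, N m; "position": TCP position; "eef_rot": TCP orientation; "ft_force": force on the tool from outside, world axes, zero at the start; "torque": the same for the moment, N m; "gripper_width": finger opening in mm; "grasp_force": force on a finger pad.
Only numpy, scipy, OpenCV 4.12 (cv2) and the standard library are available. Lean on these libraries where they do the work, as an engineer would, in place of code of your own. Each camera call takes 0.05 s, during which the arm holds its last target. There are 200 camera calls.

## Task

Move the four amber sample bottles from the wooden delivery tray into the white sampler tray, one to a bay, in reverse order: the bottle that stood nearest the pink end block of the wooden tray goes into the bay farthest from the white tray's pink end block, the next one beside it, and so on, so that the one that stood farthest ends up nearest. Set each bottle down upright on the floor of its bay without dropping it, and tip none over.

Things in the scene. Friction and masses are not known exactly. Their poses are not given: they have to be found in the camera images.
- carrier: Fixed pale wooden delivery tray, 60 mm (x) by 225 mm (y): four bays in a row, starts full. Origin: centre of its underside on the bench; +y along the row to the pink block (20 x 60 mm, 32 high) at its marked end. Bay centres x = 0, y = -82.5, -27.5, 27.5, 82.5 mm; bays 50 x 50 mm inside, walls 5 mm thick, 25 high, floor at z = 5 mm. A 12 mm high ledge on the +x side bears the chips.
- sampler: Fixed white plastic sampler tray, starts empty. Same frame, bays, bay centres, walls, floor height and pink end block (at +y) as the wooden tray, but without the ledge. The trays may swap sides of the bench and each is turned by up to 0.3 rad.
- bottle_red: Loose amber glass bottle with a red cap, about 90 g: body 32 mm across up to 50 mm high, sloping shoulder to 60 mm, then the cylindrical red cap, 26 mm across, from 60 to 90 mm (the top). Origin: centre of its underside; z along its axis. Starts upright within 3 mm of the centre of a wooden tray bay; the cap can be gripped from above.
- bottle_yellow: Loose amber glass bottle with a yellow cap, about 90 g: body 32 mm across up to 50 mm high, sloping shoulder to 60 mm, then the cylindrical yellow cap, 26 mm across, from 60 to 90 mm (the top). Origin: centre of its underside; z along its axis. Starts upright within 3 mm of the centre of a wooden tray bay; the cap can be gripped from above.
- bottle_green: Loose amber glass bottle with a green cap, about 90 g: body 32 mm across up to 50 mm high, sloping shoulder to 60 mm, then the cylindrical green cap, 26 mm across, from 60 to 90 mm (the top). Origin: centre of its underside; z along its axis. Starts upright within 3 mm of the centre of a wooden tray bay; the cap can be gripped from above.
- bottle_blue: Loose amber glass bottle with a blue cap, about 90 g: body 32 mm across up to 50 mm high, sloping shoulder to 60 mm, then the cylindrical blue cap, 26 mm across, from 60 to 90 mm (the top). Origin: centre of its underside; z along its axis. Starts upright within 3 mm of the centre of a wooden tray bay; the cap can be gripped from above.
- chip_red: Red index chip, 20 x 32 x 5 mm, fixed on the wooden tray's ledge 43 mm (in the tray's +x) from the bottle of the same colour: it shows for good which bay the red capped bottle was delivered in. Origin at the centre of its underside; not to be handled.
- chip_yellow: Yellow index chip, 20 x 32 x 5 mm, fixed on the wooden tray's ledge 43 mm (in the tray's +x) from the bottle of the same colour: it shows for good which bay the yellow capped bottle was delivered in. Origin at the centre of its underside; not to be handled.
- chip_green: Green index chip, 20 x 32 x 5 mm, fixed on the wooden tray's ledge 43 mm (in the tray's +x) from the bottle of the same colour: it shows for good which bay the green capped bottle was delivered in. Origin at the centre of its underside; not to be handled.
- chip_blue: Blue index chip, 20 x 32 x 5 mm, fixed on the wooden tray's ledge 43 mm (in the tray's +x) from the bottle of the same colour: it shows for good which bay the blue capped bottle was delivered in. Origin at the centre of its underside; not to be handled.
There are look-alikes about, which are no part of the job. What is shaped like the bottle_green but purple is not meant. Leave any turquoise look-alike of the bottle_red alone.

How it is judged (in metres and radians):
At the end, for the whole second after the job is handed in: Each bottle stands upright (within 0.12 rad), at rest, on the floor (within 5 mm) of the white tray's bay that mirrors the bay it came from (as its chip shows): counted from the pink block, first to last, second to third, third to second, last to first; within 13 mm of the bay's centre in x and y (((y of chip_red in the frame of carrier between -0.11 and -0.055 m and y of bottle_red in the frame of sampler between 0.0695 and 0.0955 m) or (y of chip_red in the frame of carrier between -0.055 and 0 m and y of bottle_red in the frame of sampler between 0.0145 and 0.0405 m) or (y of chip_red in the frame of carrier between 0 and 0.055 m and y of bottle_red in the frame of sampler between -0.0405 and -0.0145 m) or (y of chip_red in the frame of carrier between 0.055 and 0.11 m and y of bottle_red in the frame of sampler between -0.0955 and -0.0695 m)) and x of bottle_red in the frame of sampler between -0.013 and 0.013 m and z of bottle_red in the frame of sampler between 0 and 0.01 m and angle between each of bottle_red, bottle_yellow, bottle_green, bottle_blue's own z axis and vertical below 0.12 rad and linear speed of each of bottle_red, bottle_yellow, bottle_green, bottle_blue below 0.02 m/s and ((y of chip_yellow in the frame of carrier between -0.11 and -0.055 m and y of bottle_yellow in the frame of sampler between 0.0695 and 0.0955 m) or (y of chip_yellow in the frame of carrier between -0.055 and 0 m and y of bottle_yellow in the frame of sampler between 0.0145 and 0.0405 m) or (y of chip_yellow in the frame of carrier between 0 and 0.055 m and y of bottle_yellow in the frame of sampler between -0.0405 and -0.0145 m) or (y of chip_yellow in the frame of carrier between 0.055 and 0.11 m and y of bottle_yellow in the frame of sampler between -0.0955 and -0.0695 m)) and x of bottle_yellow in the frame of sampler between -0.013 and 0.013 m and z of bottle_yellow in the frame of sampler between 0 and 0.01 m and ((y of chip_green in the frame of carrier between -0.11 and -0.055 m and y of bottle_green in the frame of sampler between 0.0695 and 0.0955 m) or (y of chip_green in the frame of carrier between -0.055 and 0 m and y of bottle_green in the frame of sampler between 0.0145 and 0.0405 m) or (y of chip_green in the frame of carrier between 0 and 0.055 m and y of bottle_green in the frame of sampler between -0.0405 and -0.0145 m) or (y of chip_green in the frame of carrier between 0.055 and 0.11 m and y of bottle_green in the frame of sampler between -0.0955 and -0.0695 m)) and x of bottle_green in the frame of sampler between -0.013 and 0.013 m and z of bottle_green in the frame of sampler between 0 and 0.01 m and ((y of chip_blue in the frame of carrier between -0.11 and -0.055 m and y of bottle_blue in the frame of sampler between 0.0695 and 0.0955 m) or (y of chip_blue in the frame of carrier between -0.055 and 0 m and y of bottle_blue in the frame of sampler between 0.0145 and 0.0405 m) or (y of chip_blue in the frame of carrier between 0 and 0.055 m and y of bottle_blue in the frame of sampler between -0.0405 and -0.0145 m) or (y of chip_blue in the frame of carrier between 0.055 and 0.11 m and y of bottle_blue in the frame of sampler between -0.0955 and -0.0695 m)) and x of bottle_blue in the frame of sampler between -0.013 and 0.013 m and z of bottle_blue in the frame of sampler between 0 and 0.01 m); the robot touches nothing.
It fails at once if a bottle is tipped over (leans more than 0.7 rad) (angle between any of bottle_red, bottle_yellow, bottle_green, bottle_blue's own z axis and vertical above 0.7 rad).
It fails at once if a bottle is dropped (its underside, less than 20 mm above the bench, moves faster than 0.7 m/s: a fall of more than about 25 mm) ((height (world z) of bottle_red below 0.02 m and linear speed of bottle_red above 0.7 m/s) or (height (world z) of bottle_yellow below 0.02 m and linear speed of bottle_yellow above 0.7 m/s) or (height (world z) of bottle_green below 0.02 m and linear speed of bottle_green above 0.7 m/s) or (height (world z) of bottle_blue below 0.02 m and linear speed of bottle_blue above 0.7 m/s)).
It also fails if it takes over 104 s, if anything falls off the work surface, if the arm or the gripper's body presses on something with over 40 N, if the wrist force passes 120 N, or if a joint passes its speed limit or range.

## Working session

There is one attempt and no reset: what is moved stays moved. The work goes in short steps, Python scripts to look and compute and a tool call to move; the robot and the scene stay as the last step left them, time stands still between calls to the robot, and variables do not carry over. Pictures are saved under pics/ and viewed, at most 14 in all, crops included, and the job is handed in when it is done.

Besides the shell and the picture viewer there is one more tool, called after "Emit:" by a JSON object that holds its "fn" and its "kwargs", one argument or row to a line. step_arm: Moves the arm, as the interface text tells. Its arguments: {"type":"object","properties":{"motion":{"type":"array","items":{"type":"array","items":{"type":"number"}}}},"required":["motion"]}

```bash
mkdir -p pics; cat > h.py <<'E'
import numpy as np, cv2
from plant import readout, optics, job
def cam(n):
    c=optics.read_camera(n); c['bgr']=c['color'][...,::-1].copy(); return c
def rays(c,uv):
    uv=np.asarray(uv,float).reshape(-1,1,2)
    p=cv2.undistortPoints(uv,np.array(c['mtx'],float),np.array([c['k1'],0,0,0,0],float)).reshape(-1,2)
    T=np.array(c['world_from_camera']); d=np.c_[p,np.ones(len(p))]@T[:3,:3].T
    return T[:3,3],d
def onplane(c,uv,z):
    o,d=rays(c,uv); return o+d*((z-o[2])/d[:,2])[:,None]
def cloud(c):
    h,w=c['range_z'].shape; vv,uu=np.mgrid[:h,:w]
    o,d=rays(c,np.c_[uu.ravel(),vv.ravel()])
    P=o+d*c['range_z'].reshape(-1,1); P[c['range_z'].ravel()==0]=np.nan
    return P.reshape(h,w,3)
E
python3 - <<'E'
from h import *
o=readout.get_obs(); print(o['time_s'],o['position'],o['eef_rot'],o['gripper_width'])
for n in('top','scene'):
    c=cam(n); cv2.imwrite(f'pics/{n}1.png',c['bgr']); np.savez(f'{n}1.npz',**{k:v for k,v in c.items()})
    print(n,np.round(c['world_from_camera'],3).tolist(),c['mtx'].tolist() if hasattr(c['mtx'],'tolist') else c['mtx'],c['k1'])
E
```

```text
0.0 [228.4232008  554.50457834 230.1068616 ] [ 1.94150657e-01  9.80971200e-01 -9.82959463e-04 -2.46624007e-04] 85.11309304116828
top [[0.022, -0.986, 0.165, 325.175], [-1.0, -0.023, -0.0, -0.274], [0.004, -0.165, -0.986, 1290.317], [0.0, 0.0, 0.0, 1.0]] [[480.9128912450667, 0.0, 322.80551177248685], [0.0, 480.9128912450667, 196.3798951813141], [0.0, 0.0, 1.0]] -0.13956272238920817
scene [[0.466, 0.567, -0.679, 1255.325], [0.885, -0.307, 0.351, -368.926], [-0.009, -0.765, -0.644, 757.297], [0.0, 0.0, 0.0, 1.0]] [[513.805809218809, 0.0, 312.5676047942022], [0.0, 513.805809218809, 202.7186610839554], [0.0, 0.0, 1.0]] -0.041063910039084814
```

View pics/top1.png

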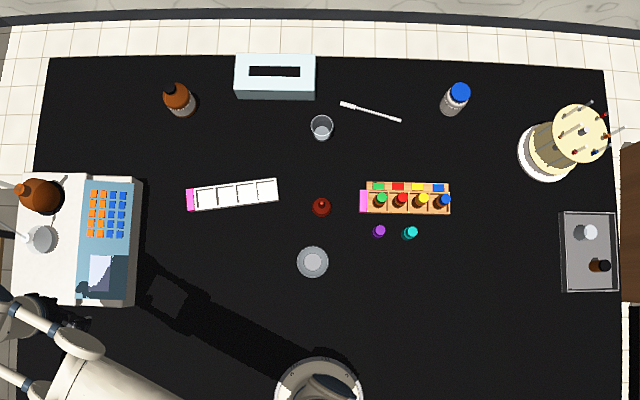

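View pics/scene1.png

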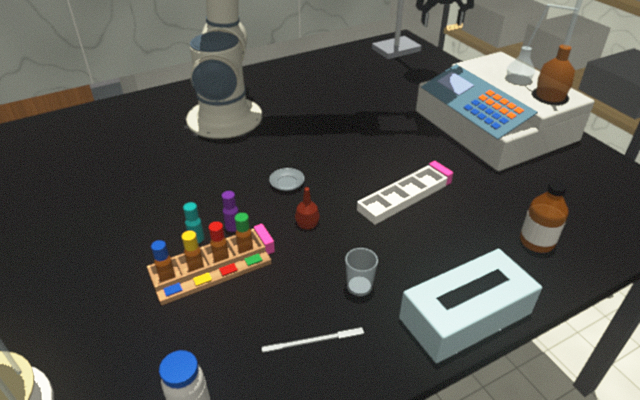

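Top view: the wooden tray is centred near (407,198), with its pink end at (364,200). From the pink end the caps run green (381,198), red (400,198), yellow (423,198), blue (445,200), and the chips behind them match. The purple (379,231) and turquoise (410,232) look-alikes stand outside the tray. The white tray is near (232,195), pink end at (190,200), and a red flask at (321,207) stands between the trays.

```bash
python3 - <<'E'
from h import *
C={n:dict(np.load(f'{n}1.npz')) for n in('top','scene')}
c=C['top'];P=cloud(c);hsv=cv2.cvtColor(c['bgr'],cv2.COLOR_BGR2HSV)
def mask(c,lo,hi,s=120,v=80):
    h=cv2.cvtColor(c['bgr'],cv2.COLOR_BGR2HSV); m=cv2.inRange(h,(lo,s,v),(hi,255,255))
    if lo==0: m|=cv2.inRange(h,(175,s,v),(180,255,255))
    return m
H={'green':(45,75),'red':(0,6),'yellow':(22,34),'blue':(100,125),'turq':(80,95),'purple':(128,148),'pink':(150,172)}
for n,box in (('top',(170,170,460,250)),('scene',(130,150,460,300))):
  cc=C[n];Q=cloud(cc)
  for k,(lo,hi) in H.items():
    m=mask(cc,lo,hi,100 if k=='pink' else 140); b=np.zeros_like(m); b[box[1]:box[3],box[0]:box[2]]=m[box[1]:box[3],box[0]:box[2]]
    N,L,S,G=cv2.connectedComponentsWithStats(b)
    for i in range(1,N):
      if S[i,4]<25: continue
      q=Q[L==i]; z=np.nanmedian(q[:,2]); top=q[q[:,2]>np.nanpercentile(q[:,2],90)-4]
      print(n,k,G[i].round(1),S[i,4],S[i,2:4],'zmed',z.round(1),'z95',np.nanpercentile(q[:,2],95).round(1),'xyTop',((np.nanmax(top,0)+np.nanmin(top,0))/2)[:2].round(1),'med',np.nanmedian(q,0).round(1))
# white tray & obstacles
m=cv2.inRange(hsv,(0,0,150),(180,60,255)); b=np.zeros_like(m); b[170:220,180:290]=m[170:220,180:290]
m2=(b|mask(c,150,172,100))*0
m2[170:220,180:290]=(b|mask(c,150,172,100))[170:220,180:290]
cn=max(cv2.findContours(m2,cv2.RETR_EXTERNAL,cv2.CHAIN_APPROX_NONE)[0],key=cv2.contourArea)
w=onplane(c,cn.reshape(-1,2),25)
print('white rect',cv2.minAreaRect(w[:,:2].astype(np.float32)),cv2.boxPoints(cv2.minAreaRect(w[:,:2].astype(np.float32))))
for nm,(x0,y0,x1,y1) in {'flask':(305,190,338,220),'beaker':(305,110,338,145),'top look':(365,220,425,245)}.items():
    print(nm,np.nanmax(P[y0:y1,x0:x1,2]).round(1))
I=np.vstack([cv2.resize(c['bgr'][165:250,350:460],(770,595),interpolation=cv2.INTER_CUBIC)]);cv2.imwrite('pics/crop1.png',I)
E
```

```text
top green [378.1 186. ] 76 [11  7] zmed 16.7 z95 20.7 xyTop [ 569.9 -149. ] med [ 570.4 -149.2   16.7]
top green [381.5 196.9] 78 [10  9] zmed 94.7 z95 98.9 xyTop [ 527.  -148.8] med [ 527.3 -148.8   94.7]
top red [397.5 186. ] 84 [12  7] zmed 17.1 z95 21.5 xyTop [ 571.  -201.8] med [ 571.3 -201.3   17.1]
top red [401.9 197.4] 100 [12 12] zmed 94.3 z95 98.5 xyTop [ 529.1 -202.3] med [ 527.8 -201.2   94.3]
top red [321.  206.9] 237 [19 19] zmed 46.3 z95 92.6 xyTop [509.3   3.5] med [504.6   3.5  46.3]
top yellow [417.4 186. ] 83 [12  7] zmed 16.2 z95 20.5 xyTop [ 572.5 -256.9] med [ 573.  -255.9   16.2]
top yellow [422.6 197.8] 99 [12 11] zmed 94.8 z95 98.6 xyTop [ 528.3 -255.9] med [ 527.2 -253.7   94.8]
top blue [438.1 187.1] 75 [11  7] zmed 16.9 z95 21.7 xyTop [ 571.3 -313.1] med [ 571.2 -313.3   16.9]
top blue [445.  198.8] 88 [12 11] zmed 94.8 z95 98.2 xyTop [ 526.9 -312.4] med [ 525.9 -311.4   94.8]
top turq [410.5 231.9] 133 [14 13] zmed 87.9 z95 92.5 xyTop [ 441.9 -228.1] med [ 441.2 -225.    87.9]
top purple [378.8 230.6] 122 [14 14] zmed 87.6 z95 92.7 xyTop [ 445.  -144.8] m
[... 1136 characters left out ...]
314. ] med [ 572.  -314.2   16.9]
scene turq [192.5 218.5] 426 [20 40] zmed 60.9 z95 91.4 xyTop [ 444.3 -228.6] med [ 453.3 -227.7   60.9]
scene purple [229.2 207.5] 316 [16 40] zmed 58.7 z95 91.7 xyTop [ 446.4 -146.7] med [ 454.9 -150.5   58.7]
scene pink [442.5 169.9] 228 [25 25] zmed 31.0 z95 34.1 xyTop [522.  356.6] med [526.5 357.2  31. ]
scene pink [265.1 237.2] 330 [22 31] zmed 31.2 z95 34.3 xyTop [ 529.2 -108.5] med [ 538.4 -107.5   31.2]
white rect ((536.2252197265625, 245.6181182861328), (64.56969451904297, 248.52647399902344), 8.452446937561035) [[486.0258   363.7861  ]
 [522.5563   117.95911 ]
 [586.4247   127.450134]
 [549.89417  373.27713 ]]
flask 97.8
beaker 79.9
top look 95.8
```

View pics/crop1.png

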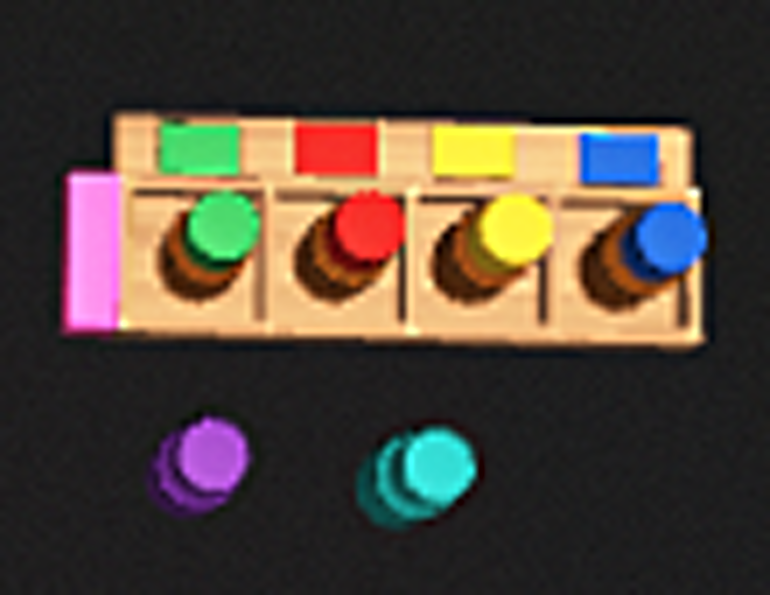

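The crop confirms the order. From the pink end of the wooden tray it is green, red, yellow, blue, each with its chip behind it. Purple at crop (213,455) and turquoise at (438,465) stand in front, outside the tray, so I'll leave them. Cap tops measured at z≈95 and chips at z≈17, as expected.

So green goes to the white bay at y=-82.5, red to -27.5, yellow to +27.5 and blue to +82.5. I'll start with green.

Emit:
{"fn": "step_arm", "kwargs": {
  "motion": [
    [0.02,-0.045,0,-0.147,0.4],
    [0.04,-0.09,0,-0.295,0.4],
    [0.06,-0.135,0,-0.443,0.4],
    [0.08,-0.18,0,-0.59,0.4],
    [0.1,-0.225,0,-0.738,0.4],
    [0.12,-0.27,0,-0.885,0.4],
    [0.14,-0.315,0,-1.033,0.4],
    [0.16,-0.36,0,-1.18,0.4]
  ]
}}

```text
time_s: 1.1
position: [388.8, 193.2, 230.9]
eef_rot: [0.709, 0.705, -0.0, -0.0]
ft_force: [0.5, 0.4, -0.0]
gripper_width: 51.3
grasp_force: 0.0
```

Emit:
{"fn": "step_arm", "kwargs": {
  "motion": [
    [0.02,-0.048,0,0,0.4],
    [0.04,-0.097,0,0,0.4],
    [0.06,-0.146,0,0,0.4],
    [0.08,-0.195,0,0,0.4],
    [0.1,-0.245,0,0,0.4],
    [0.12,-0.295,0,0,0.4],
    [0.14,-0.344,0,0,0.4],
    [0.14,-0.344,0,0,0.4]
  ]
}}

```text
time_s: 2.1
position: [528.6, -152.3, 229.2]
eef_rot: [0.709, 0.706, -0.001, -0.001]
ft_force: [0.0, -0.0, 0.0]
gripper_width: 51.4
grasp_force: 0.0
```

```bash
python3 - <<'E'
from h import *
print(readout.get_obs()['position'])
c=cam('wrist'); cv2.imwrite('pics/w1.png',c['bgr']); print(np.round(c['world_from_camera'],2).tolist())
P=cloud(c); h=cv2.cvtColor(c['bgr'],cv2.COLOR_BGR2HSV)
for k,(lo,hi) in {'green':(45,75),'red':(0,6),'yellow':(22,34),'blue':(100,125)}.items():
    m=cv2.inRange(h,(lo,140,80),(hi,255,255))
    N,L,S,G=cv2.connectedComponentsWithStats(m)
    for i in range(1,N):
        if S[i,4]<150: continue
        q=P[L==i]; t=q[q[:,2]>88]
        uv=np.argwhere((L==i)&(P[...,2]>88))[:,::-1]
        e=None
        if len(uv)>50: (cx,cy),r=cv2.minEnclosingCircle(uv.astype(np.float32)); e=onplane(c,[[cx,cy]],95)[0].round(1)
        print(k,G[i].round(),S[i,4],np.nanmedian(q,0).round(1),e)
E
```

```text
[ 528.63068934 -152.29223012  229.20159885]
[[1.0, -0.0, -0.0, 527.33], [-0.0, -0.95, -0.31, -73.9], [-0.0, 0.31, -0.95, 371.98], [0.0, 0.0, 0.0, 1.0]]
green [363. 167.] 456 [ 568.2 -148.1   17.3] None
green [326. 184.] 442 [ 527.6 -150.2   94.7] [ 525.5 -147.9   95. ]
red [306.  20.] 2088 [509.2  -6.8  46.6] None
red [362. 211.] 444 [ 569.2 -201.3   17.2] None
red [326. 235.] 765 [ 526.5 -197.9   94.7] [ 526.5 -201.    95. ]
yellow [361. 251.] 382 [ 569.6 -254.1   17.2] None
yellow [327. 281.] 773 [ 527.3 -249.3   94.5] [ 526.9 -253.1   95. ]
blue [358. 291.] 318 [ 567.8 -311.4   17.1] None
blue [325. 327.] 771 [ 525.1 -306.    93.4] [ 525.3 -309.3   95. ]
blue [604. 378.] 1818 [ 803.2 -341.2  119.8] [ 825.8 -369.9   95. ]
```

View pics/w1.png

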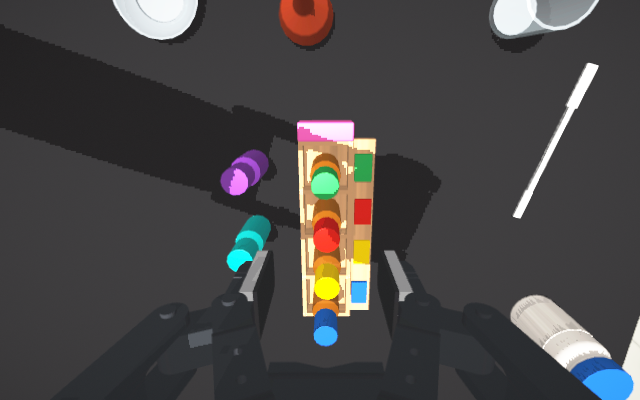

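The wrist view shows the same row between the fingers: green (326,184), red (326,235), yellow (327,281), blue (325,327). It agrees to about 2 mm. Next I'll descend on green.

Emit:
{"fn": "step_arm", "kwargs": {
  "motion": [
    [-0.001,0,-0.04,0,0.4],
    [-0.001,0,-0.08,0,0.4],
    [-0.001,0,-0.12,0,0.4],
    [-0.001,0,-0.145,0,0.4],
    [-0.001,0,-0.164,0,0.4],
    [-0.001,0,-0.164,0,0.4],
    [-0.001,0,-0.164,0,0.8],
    [-0.001,0,-0.164,0,0.8]
  ]
}}

```text
time_s: 3.15
position: [528.5, -149.5, 69.2]
eef_rot: [0.707, 0.707, 0.001, 0.001]
ft_force: [-0.7, 0.0, 3.4]
gripper_width: 23.1
grasp_force: 58.7
```

Emit:
{"fn": "step_arm", "kwargs": {
  "motion": [
    [0,0,0,0,0.9],
    [0,0,0,0,0.9],
    [0,0,0,0,0.9],
    [0,0,0.01,0,0.9],
    [0,0,0.04,0,0.9],
    [0,0,0.08,0,0.9],
    [0,0,0.12,0,0.9],
    [0,0,0.14,0,0.9]
  ]
}}

```text
time_s: 4.15
position: [528.1, -149.5, 210.2]
eef_rot: [0.707, 0.707, 0.001, 0.002]
ft_force: [-0.1, -0.5, -0.5]
gripper_width: 23.4
grasp_force: 58.9
```

```bash
python3 - <<'E'
from h import *
o=readout.get_obs();print(o['position'],o['gripper_width'],o['grasp_force'],o['ft_force'])
a=cam('wrist')['bgr'];b=cam('scene')['bgr'][130:310,120:470]
cv2.imwrite('pics/w2.png',cv2.resize(np.vstack([a[:,:],cv2.resize(b,(640,330))]),None,fx=.8,fy=.8))
E
```

```text
[ 528.14301829 -149.46672461  210.23503404] 23.430401148168574 58.85175168514252 [-0.06637575 -0.52812543 -0.51866211]
```

View pics/w2.png

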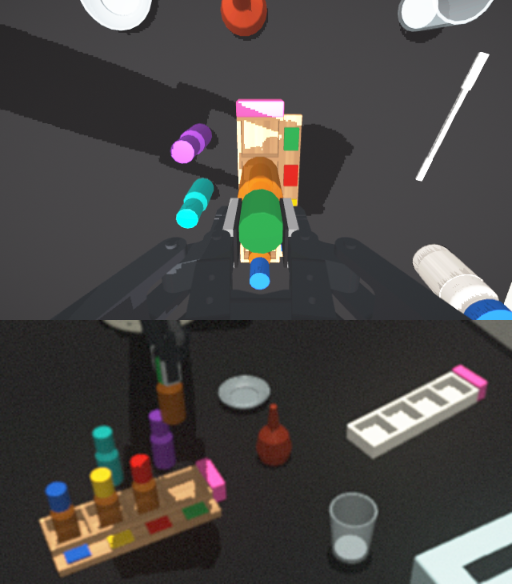

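Green is held and hangs upright at scene-crop (170,400). Next I'll carry it to the far bay of the white tray.

Emit:
{"fn": "step_arm", "kwargs": {
  "motion": [
    [0.001,0.02,0,0,0.9],
    [0.004,0.06,0,0,0.9],
    [0.008,0.11,0,0,0.9],
    [0.012,0.16,0,0,0.9],
    [0.016,0.21,0,0,0.9],
    [0.02,0.26,0,0,0.9],
    [0.0225,0.29,0,0,0.9],
    [0.0235,0.303,0,0,0.9]
  ]
}}

```text
time_s: 5.25
position: [549.8, 156.1, 204.8]
eef_rot: [0.706, 0.708, -0.002, -0.001]
ft_force: [0.1, -1.3, -0.8]
gripper_width: 23.0
grasp_force: 58.9
```

Emit:
{"fn": "step_arm", "kwargs": {
  "motion": [
    [0,0,0,0,0.9],
    [0,0,0,0,0.9],
    [0,0,-0.02,0,0.9],
    [0,0,-0.05,0,0.9],
    [0,0,-0.08,0,0.9],
    [0,0,-0.095,0,0.9],
    [0,0,-0.1,0,0.9],
    [0,0,-0.1,0,0.9]
  ]
}}

```text
time_s: 6.25
position: [551.3, 153.6, 107.8]
eef_rot: [0.707, 0.707, 0.0, 0.0]
ft_force: [-0.2, -0.4, -1.6]
gripper_width: 23.4
grasp_force: 58.9
```

```bash
python3 - <<'E'
from h import *
o=readout.get_obs();print(o['position'],o['gripper_width'],o['grasp_force'],o['ft_force'])
cw=cam('wrist');cs=cam('scene');ct=cam('top')
a=cw['bgr'];b=cs['bgr'][120:300,250:530]
cv2.imwrite('pics/w3.png',np.vstack([cv2.resize(a,None,fx=.55,fy=.55),cv2.resize(b,(352,226))]))
cv2.imwrite('pics/w3.png',np.hstack([cv2.resize(a,(400,250)),cv2.resize(b,(390,250))]))
# pink block of the white tray and bright tray-top points in wrist/scene/top clouds
for n,c in (('wrist',cw),('scene',cs),('top',ct)):
    P=cloud(c); h=cv2.cvtColor(c['bgr'],cv2.COLOR_BGR2HSV)
    reg=(np.abs(P[...,0]-538)<70)&(np.abs(P[...,1]-245)<145)
    pk=reg&(cv2.inRange(h,(150,60,80),(172,255,255))>0)&(P[...,2]>26)
    if pk.any(): print(n,'pink',((P[pk].max(0)+P[pk].min(0))/2).round(1),np.ptp(P[pk],0).round(1))
    # rim points: white & z 21..30 -> tray frame extents
    g=reg&(cv2.inRange(h,(0,0,120),(180,70,255))>0)&(P[...,2]>20)&(P[...,2]<32)
    if g.sum()>50:
        r=cv2.minAreaRect(P[g][:,:2].astype(np.float32)); print(n,'rim',g.sum(),r)
E
```

```text
[551.32806867 153.62570614 107.76371197] 23.403520824570077 58.881967663764954 [-0.20311743 -0.36595286 -1.58894018]
wrist rim 5088 ((540.5135498046875, 209.3138427734375), (60.25754928588867, 170.54295349121094), 8.768607139587402)
scene pink [522.  357.6  31. ] [62.2 30.   9.4]
scene rim 719 ((538.7494506835938, 235.5367431640625), (66.48983764648438, 234.09701538085938), 8.796355247497559)
top pink [520.9 355.2  31.2] [60.  25.8 10.3]
top rim 274 ((537.8350830078125, 244.1339111328125), (61.850677490234375, 208.0811767578125), 8.752060890197754)
```

View pics/w3.png

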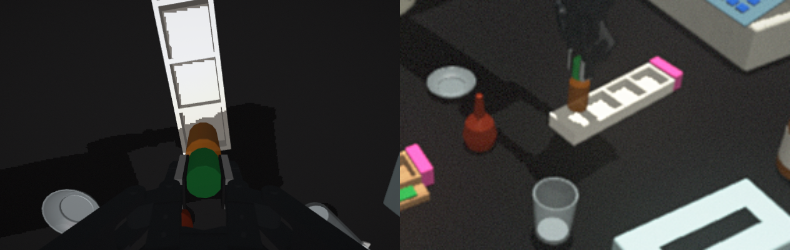

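The bottle hangs over the far bay (578,95 in the right panel), and the rim measurement gives a tray centre of (538.7,235.5), yaw 0.153, which confirms the target. Next I'll lower and release.

Emit:
{"fn": "step_arm", "kwargs": {
  "motion": [
    [0,0,-0.015,0,0.9],
    [0,0,-0.028,0,0.9],
    [0,0,-0.036,0,0.9],
    [0,0,-0.0395,0,0.9],
    [0,0,-0.0395,0,0.9],
    [0,0,-0.0395,0,0.9],
    [0,0,-0.0395,0,0.4],
    [0,0,-0.0395,0,0.4]
  ]
}}

```text
time_s: 7.4
position: [551.0, 153.7, 67.3]
eef_rot: [0.707, 0.707, -0.0, -0.0]
ft_force: [0.8, 0.0, -0.1]
gripper_width: 51.3
grasp_force: 0.0
```

Emit:
{"fn": "step_arm", "kwargs": {
  "motion": [
    [0,0,0,0,0.4],
    [0,0,0,0,0.4],
    [0,0,0.02,0,0.4],
    [0,0,0.05,0,0.4],
    [0,0,0.09,0,0.4],
    [0,0,0.14,0,0.4],
    [-0.004,-0.05,0.14,0,0.4],
    [-0.008,-0.1,0.14,0,0.4]
  ]
}}

```text
time_s: 8.4
position: [543.4, 53.1, 210.7]
eef_rot: [0.706, 0.708, 0.001, 0.001]
ft_force: [0.8, -0.1, -0.3]
gripper_width: 51.4
grasp_force: 0.0
```

```bash
cat > chk.py <<'E'
from h import *
import sys
o=readout.get_obs();print(o['time_s'],o['position'],o['gripper_width'],o['ft_force'])
org=np.array([538.7,235.5]);a=.153;R=np.array([[np.cos(a),-np.sin(a)],[np.sin(a),np.cos(a)]])
cs=cam('scene');ct=cam('top')
H={'green':(45,75),'red':(0,6),'yellow':(22,34),'blue':(100,125)}
for n,c in(('scene',cs),('top',ct)):
    P=cloud(c);h=cv2.cvtColor(c['bgr'],cv2.COLOR_BGR2HSV)
    for k in H:
        lo,hi=H[k];m=(cv2.inRange(h,(lo,120,60),(hi,255,255))>0)&(P[...,2]>75)&(P[...,2]<115)&(abs(P[...,0]-540)<60)
        for nm,s in(('white',m&(P[...,1]>110)&(P[...,1]<370)),('wood',m&(P[...,1]<-120)&(P[...,1]>-350))):
            q=P[s]
            if len(q)<25: continue
            zt=np.percentile(q[:,2],85);t=q[q[:,2]>zt-5];ctr=((t.max(0)+t.min(0))/2)[:2]
            print(n,k,nm,'top z',zt.round(1),'xy',ctr.round(1),'in tray',((ctr-org)@R).round(1) if nm=='white' else '')
cv2.imwrite(f'pics/{sys.argv[1]}.png',cv2.resize(cs['bgr'][110:320,130:480],(700,420)))
E
python3 chk.py s4
```

```text
8.4 [543.4164229   53.12978378 210.69416861] 51.38723556999184 [ 0.81540493 -0.12188129 -0.32353292]
scene green white top z 96.1 xy [550.4 152.5] in tray [ -1.1 -83.8]
scene red wood top z 96.0 xy [ 528.9 -204. ] in tray 
scene yellow wood top z 95.9 xy [ 529.9 -256.7] in tray 
scene blue wood top z 96.1 xy [ 528.8 -313.5] in tray 
top red wood top z 96.7 xy [ 529.7 -202.3] in tray 
top yellow wood top z 97.2 xy [ 528.6 -256. ] in tray 
top blue wood top z 97.1 xy [ 527.3 -312.6] in tray
```

View pics/s4.png

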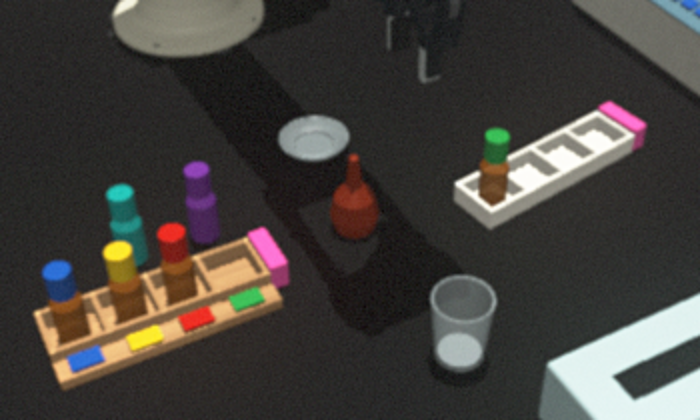

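Green stands in the far bay at (494,165), 1 mm from the bay centre, and the other three are undisturbed. Red is next.

Emit:
{"fn": "step_arm", "kwargs": {
  "motion": [
    [-0.003,-0.05,0,0,0.4],
    [-0.006,-0.1,0,0,0.4],
    [-0.009,-0.15,0,0,0.4],
    [-0.012,-0.2,0,0,0.4],
    [-0.014,-0.24,0,0,0.4],
    [-0.0145,-0.256,0,0,0.4],
    [-0.0145,-0.256,0,0,0.4],
    [-0.0145,-0.256,-0.02,0,0.4]
  ]
}}

```text
time_s: 9.5
position: [529.8, -201.2, 189.4]
eef_rot: [0.707, 0.708, 0.001, 0.002]
ft_force: [1.1, 0.1, -0.6]
gripper_width: 51.0
grasp_force: 0.0
```

Emit:
{"fn": "step_arm", "kwargs": {
  "motion": [
    [0,0,-0.04,0,0.4],
    [0,0,-0.08,0,0.4],
    [0,0,-0.105,0,0.4],
    [0,0,-0.1205,0,0.4],
    [0,0,-0.1205,0,0.4],
    [0,0,-0.1205,0,0.9],
    [0,0,-0.1205,0,0.9],
    [0,0,-0.1205,0,0.9]
  ]
}}

```text
time_s: 10.5
position: [529.4, -202.6, 69.1]
eef_rot: [0.707, 0.707, 0.001, 0.001]
ft_force: [-0.6, 0.5, 5.4]
gripper_width: 23.0
grasp_force: 58.8
```

Emit:
{"fn": "step_arm", "kwargs": {
  "motion": [
    [0,0,0,0,0.9],
    [0,0,0,0,0.9],
    [0,0,0.01,0,0.9],
    [0,0,0.03,0,0.9],
    [0,0,0.06,0,0.9],
    [0,0,0.1,0,0.9],
    [0,0,0.13,0,0.9],
    [0,0,0.14,0,0.9]
  ]
}}

```text
time_s: 11.5
position: [529.3, -202.6, 211.0]
eef_rot: [0.707, 0.707, 0.001, 0.002]
ft_force: [-0.6, 0.0, -1.9]
gripper_width: 23.2
grasp_force: 58.8
```

Emit:
{"fn": "step_arm", "kwargs": {
  "motion": [
    [0.001,0.03,0,0,0.9],
    [0.003,0.085,0,0,0.9],
    [0.005,0.14,0,0,0.9],
    [0.007,0.195,0,0,0.9],
    [0.009,0.25,0,0,0.9],
    [0.011,0.305,0,0,0.9],
    [0.0125,0.36,0,0,0.9],
    [0.0143,0.4,0,0,0.9]
  ]
}}

```text
time_s: 12.5
position: [542.1, 200.0, 206.3]
eef_rot: [0.707, 0.708, -0.001, -0.0]
ft_force: [0.9, 0.0, -0.8]
gripper_width: 23.1
grasp_force: 58.9
```

Emit:
{"fn": "step_arm", "kwargs": {
  "motion": [
    [0,0.0105,0,0,0.9],
    [0,0.0105,0,0,0.9],
    [0,0.0105,0,0,0.9],
    [0,0.0105,-0.02,0,0.9],
    [0,0.0105,-0.05,0,0.9],
    [0,0.0105,-0.08,0,0.9],
    [0,0.0105,-0.1,0,0.9],
    [0,0.0105,-0.115,0,0.9]
  ]
}}

```text
time_s: 13.5
position: [542.5, 207.7, 90.6]
eef_rot: [0.707, 0.707, -0.001, -0.0]
ft_force: [0.0, -0.4, -0.4]
gripper_width: 23.2
grasp_force: 58.9
```

Emit:
{"fn": "step_arm", "kwargs": {
  "motion": [
    [0,0,-0.013,0,0.9],
    [0,0,-0.021,0,0.9],
    [0,0,-0.0245,0,0.9],
    [0,0,-0.0245,0,0.9],
    [0,0,-0.0245,0,0.9],
    [0,0,-0.0245,0,0.4],
    [0,0,-0.0245,0,0.4],
    [0,0,-0.0245,0,0.4]
  ]
}}

```text
time_s: 14.5
position: [542.8, 208.2, 67.4]
eef_rot: [0.707, 0.707, -0.0, -0.0]
ft_force: [-0.3, -0.1, 0.0]
gripper_width: 51.3
grasp_force: 0.0
```

Emit:
{"fn": "step_arm", "kwargs": {
  "motion": [
    [0,0,0,0,0.4],
    [0,0,0.02,0,0.4],
    [0,0,0.05,0,0.4],
    [0,0,0.09,0,0.4],
    [0,0,0.14,0,0.4],
    [-0.004,-0.05,0.14,0,0.4],
    [-0.008,-0.1,0.14,0,0.4],
    [-0.012,-0.15,0.14,0,0.4]
  ]
}}

```text
time_s: 15.5
position: [530.8, 57.0, 209.8]
eef_rot: [0.707, 0.707, 0.001, 0.001]
ft_force: [-0.4, 0.5, -0.7]
gripper_width: 51.0
grasp_force: 0.0
```

```bash
python3 chk.py s5
```

```text
15.5 [530.78383339  56.98470825 209.82951167] 50.974910457694435 [-0.35083565  0.47954931 -0.65490298]
scene green white top z 95.8 xy [549.9 153. ] in tray [ -1.5 -83.2]
scene red white top z 96.1 xy [545.5 206.8] in tray [  2.3 -29.4]
scene yellow wood top z 96.0 xy [ 530.  -256.7] in tray 
scene blue wood top z 95.9 xy [ 529.1 -313.6] in tray 
top red white top z 96.9 xy [543.3 208.5] in tray [  0.4 -27.4]
top yellow wood top z 96.6 xy [ 528.5 -256. ] in tray 
top blue wood top z 97.4 xy [ 527.  -312.8] in tray
```

Red is placed. Yellow is next, going to bay +27.5.

Emit:
{"fn": "step_arm", "kwargs": {
  "motion": [
    [0,-0.05,0,0,0.4],
    [0,-0.1,0,0,0.4],
    [-0.001,-0.15,0,0,0.4],
    [-0.001,-0.2,0,0,0.4],
    [-0.002,-0.25,0,0,0.4],
    [-0.002,-0.295,0,0,0.4],
    [-0.002,-0.314,0,0,0.4],
    [-0.002,-0.314,0,0,0.4]
  ]
}}

```text
time_s: 16.6
position: [529.0, -256.0, 208.3]
eef_rot: [0.708, 0.707, 0.0, 0.0]
ft_force: [-0.0, 0.4, -0.2]
gripper_width: 50.9
grasp_force: 0.0
```

Emit:
{"fn": "step_arm", "kwargs": {
  "motion": [
    [0,0,-0.04,0,0.4],
    [0,0,-0.08,0,0.4],
    [0,0,-0.115,0,0.4],
    [0,0,-0.1405,0,0.4],
    [0,0,-0.1405,0,0.4],
    [0,0,-0.1405,0,0.9],
    [0,0,-0.1405,0,0.9],
    [0,0,-0.1405,0,0.9]
  ]
}}

```text
time_s: 17.6
position: [530.0, -256.0, 69.8]
eef_rot: [0.707, 0.707, 0.001, 0.002]
ft_force: [-0.3, -0.3, 5.9]
gripper_width: 23.1
grasp_force: 58.7
```

Emit:
{"fn": "step_arm", "kwargs": {
  "motion": [
    [0,0,0,0,0.9],
    [0,0,0,0,0.9],
    [0,0,0.01,0,0.9],
    [0,0,0.03,0,0.9],
    [0,0,0.06,0,0.9],
    [0,0,0.1,0,0.9],
    [0,0,0.13,0,0.9],
    [0,0,0.14,0,0.9]
  ]
}}

```text
time_s: 18.6
position: [529.6, -256.2, 211.2]
eef_rot: [0.707, 0.707, 0.001, 0.003]
ft_force: [-0.5, 0.5, -0.4]
gripper_width: 23.3
grasp_force: 58.8
```

Emit:
{"fn": "step_arm", "kwargs": {
  "motion": [
    [0,0.03,0,0,0.9],
    [0.001,0.085,0,0,0.9],
    [0.002,0.14,0,0,0.9],
    [0.003,0.195,0,0,0.9],
    [0.004,0.25,0,0,0.9],
    [0.005,0.305,0,0,0.9],
    [0.0056,0.36,0,0,0.9],
    [0.0056,0.415,0,0,0.9]
  ]
}}

```text
time_s: 19.6
position: [534.0, 160.9, 206.5]
eef_rot: [0.707, 0.707, -0.001, -0.0]
ft_force: [1.4, 0.4, -1.2]
gripper_width: 23.5
grasp_force: 58.9
```

Emit:
{"fn": "step_arm", "kwargs": {
  "motion": [
    [0,0.05,0,0,0.9],
    [0,0.085,0,0,0.9],
    [0,0.1035,0,0,0.9],
    [0,0.1035,0,0,0.9],
    [0,0.1035,0,0,0.9],
    [0,0.1035,-0.02,0,0.9],
    [0,0.1035,-0.05,0,0.9],
    [0,0.1035,-0.08,0,0.9]
  ]
}}

```text
time_s: 20.6
position: [534.3, 261.5, 125.0]
eef_rot: [0.708, 0.707, -0.0, -0.0]
ft_force: [0.9, 0.7, -0.5]
gripper_width: 22.9
grasp_force: 58.9
```

Emit:
{"fn": "step_arm", "kwargs": {
  "motion": [
    [0,0,-0.025,0,0.9],
    [0,0,-0.043,0,0.9],
    [0,0,-0.053,0,0.9],
    [0,0,-0.0595,0,0.9],
    [0,0,-0.0595,0,0.9],
    [0,0,-0.0595,0,0.9],
    [0,0,-0.0595,0,0.4],
    [0,0,-0.0595,0,0.4]
  ]
}}

```text
time_s: 21.6
position: [534.7, 262.8, 67.8]
eef_rot: [0.707, 0.707, 0.0, 0.0]
ft_force: [-1.2, 0.5, 0.0]
gripper_width: 51.1
grasp_force: 0.0
```

Emit:
{"fn": "step_arm", "kwargs": {
  "motion": [
    [0,0,0,0,0.4],
    [0,0,0.02,0,0.4],
    [0,0,0.05,0,0.4],
    [0,0,0.09,0,0.4],
    [0,0,0.14,0,0.4],
    [0,-0.05,0.14,0,0.4],
    [0,-0.1,0.14,0,0.4],
    [0,-0.15,0.14,0,0.4]
  ]
}}

```text
time_s: 22.6
position: [534.5, 111.5, 209.8]
eef_rot: [0.707, 0.707, 0.001, 0.001]
ft_force: [0.8, -0.6, 0.1]
gripper_width: 51.3
grasp_force: 0.0
```

```bash
python3 chk.py s6
```

```text
22.6 [534.51791795 111.46842133 209.75860612] 51.25443486866527 [ 0.77373334 -0.58294704  0.14112712]
scene green white top z 96.1 xy [550.7 152.9] in tray [ -0.7 -83.5]
scene red white top z 96.0 xy [543.4 207.6] in tray [  0.4 -28.3]
scene yellow white top z 96.4 xy [534.9 262.2] in tray [ 0.3 26.9]
scene blue wood top z 96.1 xy [ 528.8 -313.4] in tray 
top green white top z 96.0 xy [544.6 156.7] in tray [ -6.2 -78.8]
top red white top z 97.0 xy [543.1 206.4] in tray [ -0.1 -29.5]
top yellow white top z 96.3 xy [534.4 262. ] in tray [-0.2 26.9]
top blue wood top z 96.9 xy [ 527.2 -312. ] in tray
```

Yellow is placed. Blue is last, going to bay +82.5.

Emit:
{"fn": "step_arm", "kwargs": {
  "motion": [
    [-0.001,-0.055,0,0,0.4],
    [-0.002,-0.11,0,0,0.4],
    [-0.003,-0.165,0,0,0.4],
    [-0.004,-0.22,0,0,0.4],
    [-0.005,-0.275,0,0,0.4],
    [-0.006,-0.33,0,0,0.4],
    [-0.0067,-0.385,0,0,0.4],
    [-0.0067,-0.425,0,0,0.4]
  ]
}}

```text
time_s: 23.7
position: [527.9, -314.1, 209.0]
eef_rot: [0.707, 0.707, 0.0, 0.001]
ft_force: [-0.1, -0.6, 0.6]
gripper_width: 51.2
grasp_force: 0.0
```

Emit:
{"fn": "step_arm", "kwargs": {
  "motion": [
    [0,0,0,0,0.4],
    [0,0,-0.04,0,0.4],
    [0,0,-0.08,0,0.4],
    [0,0,-0.115,0,0.4],
    [0,0,-0.1405,0,0.4],
    [0,0,-0.1405,0,0.4],
    [0,0,-0.1405,0,0.9],
    [0,0,-0.1405,0,0.9]
  ]
}}

```text
time_s: 24.7
position: [528.9, -312.5, 70.0]
eef_rot: [0.707, 0.707, 0.0, 0.002]
ft_force: [-0.7, 0.3, 3.4]
gripper_width: 23.1
grasp_force: 58.7
```

Emit:
{"fn": "step_arm", "kwargs": {
  "motion": [
    [0,0,0,0,0.9],
    [0,0,0,0,0.9],
    [0,0,0.01,0,0.9],
    [0,0,0.03,0,0.9],
    [0,0,0.06,0,0.9],
    [0,0,0.1,0,0.9],
    [0,0,0.13,0,0.9],
    [0,0,0.14,0,0.9]
  ]
}}

```text
time_s: 25.7
position: [528.5, -312.8, 211.3]
eef_rot: [0.707, 0.707, 0.001, 0.003]
ft_force: [0.1, -0.1, -0.8]
gripper_width: 22.9
grasp_force: 58.8
```

Emit:
{"fn": "step_arm", "kwargs": {
  "motion": [
    [0,0.03,0,0,0.9],
    [0,0.085,0,0,0.9],
    [0,0.14,0,0,0.9],
    [0,0.195,0,0,0.9],
    [0,0.25,0,0,0.9],
    [0,0.305,0,0,0.9],
    [0,0.36,0,0,0.9],
    [0,0.415,0,0,0.9]
  ]
}}

```text
time_s: 26.7
position: [527.2, 104.5, 206.6]
eef_rot: [0.707, 0.707, -0.0, -0.0]
ft_force: [0.7, -0.1, -1.9]
gripper_width: 23.1
grasp_force: 58.9
```

Emit:
{"fn": "step_arm", "kwargs": {
  "motion": [
    [0,0.055,0,0,0.9],
    [0,0.11,0,0,0.9],
    [-0.001,0.16,0,0,0.9],
    [-0.0017,0.195,0,0,0.9],
    [-0.0017,0.2143,0,0,0.9],
    [-0.0017,0.2143,0,0,0.9],
    [-0.0017,0.2143,0,0,0.9],
    [-0.0017,0.2143,-0.03,0,0.9]
  ]
}}

```text
time_s: 27.7
position: [527.8, 316.2, 180.6]
eef_rot: [0.708, 0.706, 0.003, 0.001]
ft_force: [-0.1, 0.3, -1.7]
gripper_width: 23.3
grasp_force: 59.0
```

Emit:
{"fn": "step_arm", "kwargs": {
  "motion": [
    [0,0,-0.03,0,0.9],
    [0,0,-0.06,0,0.9],
    [0,0,-0.085,0,0.9],
    [0,0,-0.1,0,0.9],
    [0,0,-0.1095,0,0.9],
    [0,0,-0.1095,0,0.9],
    [0,0,-0.1095,0,0.9],
    [0,0,-0.1095,0,0.4]
  ]
}}

```text
time_s: 28.7
position: [526.7, 317.1, 68.6]
eef_rot: [0.707, 0.707, 0.001, 0.0]
ft_force: [-0.0, 1.1, -0.6]
gripper_width: 40.4
grasp_force: 0.0
```

Emit:
{"fn": "step_arm", "kwargs": {
  "motion": [
    [0,0,0,0,0.4],
    [0,0,0,0,0.4],
    [0,0,0.02,0,0.4],
    [0,0,0.05,0,0.4],
    [0,0,0.09,0,0.4],
    [0,0,0.14,0,0.4],
    [-0.04,0,0.14,0,0.4],
    [-0.09,0,0.14,0,0.4]
  ]
}}

```text
time_s: 29.7
position: [436.0, 317.2, 210.2]
eef_rot: [0.707, 0.707, 0.002, 0.0]
ft_force: [-0.2, -0.0, -1.0]
gripper_width: 51.1
grasp_force: 0.0
```

Emit:
{"fn": "step_arm", "kwargs": {
  "motion": [
    [-0.03,-0.04,0,0,0.4],
    [-0.06,-0.08,0,0,0.4],
    [-0.06,-0.12,0,0,0.4],
    [-0.06,-0.16,0,0,0.4],
    [-0.06,-0.2,0,0,0.4],
    [-0.06,-0.24,0,0,0.4],
    [-0.06,-0.27,0,0,0.4],
    [-0.06,-0.27,0,0,0.4]
  ]
}}

```text
time_s: 30.7
position: [376.2, 45.7, 209.5]
eef_rot: [0.708, 0.706, 0.001, 0.001]
ft_force: [0.0, 1.2, 0.5]
gripper_width: 51.1
grasp_force: 0.0
```

```bash
python3 chk.py s7
```

```text
30.7 [376.17033971  45.66726983 209.45866825] 51.11164487916128 [0.02158418 1.19827528 0.49287345]
scene green white top z 96.0 xy [551.3 152.6] in tray [ -0.2 -83.8]
scene red white top z 96.0 xy [543.1 207.2] in tray [ -0.  -28.7]
scene yellow white top z 96.2 xy [535.9 262. ] in tray [ 1.2 26.6]
scene blue white top z 96.2 xy [527.1 315.3] in tray [ 0.7 80.6]
top green white top z 96.7 xy [549.8 154.1] in tray [ -1.5 -82.1]
top red white top z 96.6 xy [543.2 207.3] in tray [  0.1 -28.6]
top yellow white top z 96.9 xy [534.6 262.1] in tray [-0.  26.9]
top blue white top z 96.0 xy [525.7 314.9] in tray [-0.8 80.4]
```

View pics/s7.png

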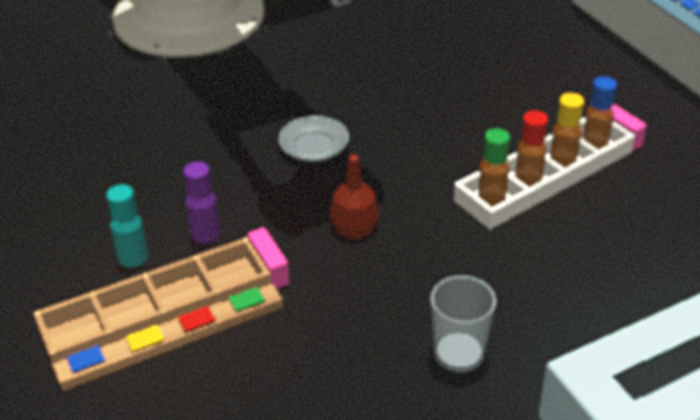

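All four stand upright in the white tray: green (494,165), red (533,147), yellow (567,128), blue (601,112, nearest the pink block). Each is within about 2 mm of its bay centre, the look-alikes haven't moved, and the arm is clear.

```bash
python3 -c "
from plant import job
print(job.close_job())"
```

```text
the job is handed in; nothing more can be done
None
```

All four bottles were moved into the white tray in reverse order, upright and within about 2 mm of their bay centres at my last check, and the job is handed in at about 31 s; it returned no verdict.

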